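# Clamp a bridge blank in the shaping jig

## Robot

A 6-joint arm with a two-finger parallel gripper is mounted at the origin on the work surface. World frame = base frame: x ahead of the robot, y to its left, z up, the work surface at z = 0. Lengths are in m, angles in degrees, forces in N, time in s.
With the tool pointing down it reaches from about 0.375 to 0.9 m from the base axis. Payload 3.1 kg.
Tool frame: the origin (TCP) lies on the centre line of the jaws, within the pads' length; the fingertips stand 25 mm ahead of it and the grasp point (between the pads) lies 6 mm ahead of it; z points along the fingers, y is the line along which they close (so a half turn about z gives the same grasp; the last joint's range is limited). The gripper opens to 87 mm and grips with 3 to 60 N. Pads are 19 mm wide; open, the fingers measure 117 mm over their backs; the gripper's body (75 mm by 190 mm) begins 51 mm behind the grasp point.
Start: joints at [59.33, 30.224, 82.088, -0, 67.689, -10.227], TCP at [0.218, 0.586, 0.248] pointing down, gripper open.
Joint ranges: [-176.69, 176.69], [-43.24, 126.21], [12.49, 139.97], [-82, 262], [0, 151.66], [-163.58, 163.58]. Speed limits (degrees/s): [159.86, 159.86, 180, 180, 180, 180].

## Interface

Orientations are given as a 3x3 rotation matrix whose columns are the frame's x, y, z axes.
In Python, from rig import bot, cams, models gives the robot as it stands. The module is installed in compiled form; this text tells all that it offers.
- The arm moves only by the shell command python3 -m handwheel 'ROWS' [OPENING]. ROWS is JSON, a list of rows, each a list of 6 numbers: the shift along the world's x, y, z each as a share of 1 m, from -1 to 1, then the turn, a rotation vector about the world's x, y, z each as a share of 2 rad, from -1 to 1. In form: [[dx, dy, dz, wx, wy, wz], ...]. A call has exactly 8 rows; each row is the pose to reach, as a shift and turn from the pose commanded when the call began; what a row does not reach only later rows make up. A row lasts 1/12 s, in which the tool goes at most 41.7 mm and 7.16 degrees, less where a joint would pass 70% of its speed; a pose out of reach is approached as far as the arm can. A call with a number of a shift or a turn outside -1 to 1 is refused whole. A call with a gripper value outside its range is refused whole. OPENING is the opening, from -1 (shut) to 1 (fully open), so that 0 is half open, set as the call begins (- or left out, the last holds). The fingers move at their own pace and stop on an object; the grip force is fixed at half the most. Time passes only in rows, so rows that repeat a pose let the fingers close, or fill a call up. It gives the time, the measured TCP pose, the force, the opening and the grip force at its end, in the units of the state.
- bot.read_state(): the state, without advancing time (a new reading comes with each control period).
- cams.capture(name): name is "side" or "top"; returns (picture, depth): 384x512x3 uint8, blue, green, red; 384x512 float32, m along the optical axis (not along the pixel's ray), 0 where there is no reading.
- cams.calibration(name): a dict with "mtx" (3x3 intrinsics, pixels), "dist_coeffs" ([k1, k2, p1, p2, k3] as OpenCV has them; the pictures are not rectified), "R" (3x3) and "t" (3): a world point X has camera coordinates R X + t. Camera axes: x right, y down, z forward; pixel columns grow to the right and rows downward; lengths in m; the calibration is good to about 2 mm. A picture is of the moment at which its call begins. calibration takes no time and is no camera call.
- bot.hand_in(): hands the job in; it is judged then, once.
Trained networks look in the newest picture that a camera, given by its name, has taken for a name from the list of things; names that differ only in an ending like _2 or _b are one class to them, and where a whole thing is asked for, a point or a joint stands for the part that bears it (a point fixed in the world has none). Each returns a list of dicts, best first, with "conf" (0 to 1); they miss things now and then, are a little off and sometimes report something else, mostly with a low value. They report only what shows in the picture. A call takes as long as a camera call. They do not tell look-alikes from the thing itself.
- models.spot_in(query, camera): "position" ([column, row] in pixels, amid what is visible of it).
- models.tip_of(query, camera): "position" ([column, row] in pixels: a listed point, or the origin of a listed thing).
The state is a dict: "time_s": time; "joint_positions": joint angles; "qvel": joint speeds; "tau": joint torques, N m; "position": TCP position; "tcp_rot": TCP orientation; "force": force on the tool from outside, world axes, zero at the start; "moment": the same for the moment, N m; "opening": opening from 0.0 (shut) to 1.0 (fully open); "grasp_force": force on a finger pad.
Only numpy, scipy, OpenCV 4.12 (cv2) and the standard library are available. Lean on these libraries where they do the work, as an engineer would, in place of code of your own. Each camera call takes 0.05 s, during which the arm holds its last target. There are 200 camera calls.

## Task

Draw the jig's sprung curved arm back by its red knob until it stays open, then set the dark rosewood bridge blank flat on the plywood bed and slide it gently into the corner until it bears on the aluminium fence and the brass end stop at the same time. Leave it there, and bring the arm forward by its knob under control, without letting it snap, so that its pad clamps the blank against the fence. Leave the maple blank and the sanding block where they lie.

Things in the scene. Friction and masses are not known exactly. Their poses are not given: they have to be found in the camera images.
- jig: fixed plywood board 210 (x) by 300 (y) by 18 mm high, screwed to the bench at a yaw of up to 0.3 rad; its top is the bed. Origin: centre of its underside; axes as corner, which lies at (50, -85, 18) mm in it
- corner (a point): inner corner of the jig, where the fence's near face and the end stop's inner face meet, at the bed's top. Axes: +x from the bed to the fence (roughly away from the robot), +y along the fence away from the stop, z up. The blank's place is on the -x, +y side: seated, its long side lies along the fence, its end on the stop, its middle at (-17, +75, +11) mm in these axes
- fence: fixed aluminium strip, 14 x 190 x 9 mm high, standing on the bed; the blank bears on its near (-x) long face. Origin: middle of that face's lower edge; axes as corner. The waxed blank rubs on fence, stop and bed with a friction of about 0.3, so a load on one can hide another; some 6 N each way seats it, over 15 N would mar it
- stop: fixed brass end stop, 36 x 14 x 9 mm high, standing on the bed; the blank's end bears on its +y face. Origin: middle of that face's lower edge; axes as corner
- clip (a joint): angle of the curved steel arm about its upright pivot: 0 closed on nothing, about 0.07 on the blank, growing as it is drawn back towards the robot, 0.50 the hard limit. Over-centre spring strut: below 0.30 it pulls the arm shut (up to 7 N at the knob); beyond, it throws it open and holds it at the limit, where some 5 N at the knob starts it back
- knob (a point): red upright round knob on the arm, 18 mm in diameter, 36 mm high, from 14 to 50 mm above the bed; this point is half-way up it. It moves on an arc of radius 130 mm about pivot, roughly along the jig's -x as the arm is drawn back (about 62 mm from closed to limit) and turns with the arm; at joint 0 it lies at (-36, -125, +32) mm from pivot in the jig's axes
- pivot (a point): the arm's upright pivot axis at the height of the bed's top (a steel hub of radius 14 mm, 23 mm high, stands on it). Seen from above the arm turns clockwise about it as it is drawn back; it lies at (20, 120, 18) mm in jig
- pad: upright round black rubber pad at the arm's end, radius 8 mm, from 3 to 15 mm above the bed, that presses the middle of the blank's near side (about 5 N). Origin: centre of its underside
- blank_mid (a point): centre of the loose dark rosewood bridge blank, a plain bar 150 (its x) by 34 (its y) by 22 mm high, about 0.1 kg; at the start it lies flat on the 4 mm thick cork mat to the robot's left, long axis roughly along world x, in any of the three places there. Either end may go to the stop
- maple_mid (a point): centre of a light maple blank of the same size, loose on the mat; to be left alone
- sander_mid (a point): centre of a green sanding block 110 x 36 x 24 mm, loose on the mat; to be left alone
Mind the look-alikes: they are no part of the job. What is meant by the part that bears blank_mid is not purple, and is the larger of those in its own colour.

How it is judged (in metres and radians):
On the way, in this order (a step that is already met when the one before it is completed fails the run):
1. the arm is drawn back past its over-centre point (joint above 0.38) with the blank still out of the jig (value of joint clip above 0.38 rad and horizontal distance between blank_mid and corner above 0.13 m), for 0.2 s.
2. with the arm still back, the blank lies flat on the bed, square, and bears on the fence and on the end stop at once, with more than 1.5 N each, for 0.15 s (value of joint clip above 0.36 rad and contact force between blank and fence above 1.5 N and contact force between blank and stop above 1.5 N and z of blank_mid in the frame of corner below 0.013 m and angle between the x axis of blank_mid and the y axis of corner, either way round below 0.04 rad), for 0.15 s.
At the end, for the whole second after the job is handed in: the blank lies flat on the bed (within 2 mm in height), square to the fence within 0.03 rad, within 2.5 mm of both the fence and the end stop, at rest, and the arm's pad presses it (over 1.5 N) against the fence (over 1 N) (contact force between pad and blank above 1.5 N and contact force between blank and fence above 1 N and y of blank_mid in the frame of corner between 0.073 and 0.0775 m and x of blank_mid in the frame of corner between -0.0195 and -0.015 m and z of blank_mid in the frame of corner below 0.013 m and angle between the x axis of blank_mid and the y axis of corner, either way round below 0.03 rad and angle between blank_mid's own z axis and vertical below 0.05 rad and linear speed of blank below 0.01 m/s); the robot touches nothing.
It fails at once if the blank is pressed on the fence with more than 15 N (contact force between blank and fence above 15 N).
It fails at once if the blank is pressed on the end stop with more than 15 N (contact force between blank and stop above 15 N).
It fails at once if the arm snaps shut: it closes faster than 1.5 rad/s while still more than 13 mm from the blank (joint above 0.16) (value of joint clip above 0.16 rad and velocity of joint clip below -1.5 rad/s).
It fails at once if the maple blank or the sanding block is moved more than 20 mm (distance of any of maple_mid, sander_mid from where it was at the start of the episode above 0.02 m).
It also fails if it takes over 72 s, if anything falls off the work surface, if the arm or the gripper's body presses on something with over 40 N, if the wrist force passes 120 N, or if a joint passes its speed limit or range.

## Working session

There is one attempt and no reset: what is moved stays moved. The work goes in short steps, Python scripts to look and compute and a shell command to move; the robot and the scene stay as the last step left them, time stands still between calls to the robot, and variables do not carry over. Pictures are saved under pics/ and viewed, at most 10 in all, crops included, and the job is handed in when it is done.

```bash
mkdir -p pics; cat > h.py <<'E'
import numpy as np, cv2
from rig import bot, cams, models
def ray(cam,px,z):
    c=cams.calibration(cam);R=np.array(c["R"]);t=np.array(c["t"]).ravel()
    u=cv2.undistortPoints(np.array([[px]],float),np.array(c["mtx"],float),np.array(c["dist_coeffs"],float))[0,0]
    o=-R.T@t;d=R.T@np.array([u[0],u[1],1]);s=(z-o[2])/d[2];return o+s*d
def cloud(cam,depth):
    c=cams.calibration(cam);R=np.array(c["R"]);t=np.array(c["t"]).ravel()
    h,w=depth.shape;uu,vv=np.meshgrid(np.arange(w),np.arange(h))
    p=cv2.undistortPoints(np.stack([uu,vv],-1).reshape(-1,1,2).astype(float),np.array(c["mtx"],float),np.array(c["dist_coeffs"],float)).reshape(h,w,2)
    P=np.dstack([p[...,0]*depth,p[...,1]*depth,depth]);return (P-t)@R
def pix(cam,X):
    c=cams.calibration(cam);R=np.array(c["R"]);t=np.array(c["t"]).ravel()
    return cv2.projectPoints(np.array(X,float).reshape(-1,1,3),cv2.Rodrigues(R)[0],t,np.array(c["mtx"],float),np.array(c["dist_coeffs"],float))[0][:,0]
E
python3 - <<'E'
from h import *
for n in("top","side"):
    im,d=cams.capture(n);cv2.imwrite(f"pics/{n}0.png",im);np.save(n+"0.npy",d)
    for q in("blank_mid","maple_mid","sander_mid","corner","knob","pivot","jig","pad"):
        print(n,q,[(np.round(r["position"]),round(r["conf"],2)) for r in models.tip_of(q,n)][:4])
print(bot.read_state())
E
```

```text
top blank_mid [(array([102., 192.]), 0.85), (array([214., 193.]), 0.69), (array([293., 178.]), 0.2)]
top maple_mid [(array([237., 186.]), 0.93)]
top sander_mid [(array([179., 193.]), 0.6)]
top corner [(array([366., 170.]), 0.9), (array([212., 192.]), 0.44)]
top knob [(array([342., 189.]), 0.89), (array([366., 174.]), 0.65)]
top pivot [(array([291., 182.]), 0.91)]
top jig [(array([337., 187.]), 0.79), (array([336., 169.]), 0.63)]
top pad [(array([347., 179.]), 0.55)]
side blank_mid [(array([255., 185.]), 0.76), (array([185., 205.]), 0.71), (array([249., 169.]), 0.64), (array([232., 147.]), 0.62)]
side maple_mid [(array([272., 202.]), 0.56)]
side sander_mid [(array([251., 170.]), 0.75)]
side corner [(array([350., 286.]), 0.77)]
side knob [(array([303., 255.]), 0.98)]
side pivot [(array([300., 232.]), 0.7), (array([331., 260.]), 0.27)]
side jig [(array([309., 270.]), 0.76)]
side pad [(array([324., 270.]), 0.52)]
{'time_s': 0.9, 'joint_positions': array([ 5.93295758e+01,  3.02230863e+01,  8.20898115e+01, -2.97630552e-03,
        6.76886501e+01, -1.02267640e+01]), 'qvel': array([-0.08118999, -0.01892128,  0.00364271,  0.01690997,  0.0023055 ,
       -0.04298292]), 'tau': array([-6.83541202e-04, -4.39994001e+01, -1.76988119e+01,  6.33367687e-02,
        5.04116854e-02, -2.55536418e-05]), 'position': array([0.21826206, 0.58560622, 0.24754113]), 'tcp_rot': array([[-9.37022988e-01,  3.49267690e-01,  2.75551822e-05],
       [ 3.49267689e-01,  9.37022988e-01, -4.77489661e-05],
       [-4.24970102e-05, -3.51177441e-05, -9.99999998e-01]]), 'force': array([ 0.2285847 ,  0.27445851, -0.55578947]), 'moment': array([0.05049001, 0.03246126, 0.00730711]), 'grasp_force': 0.0, 'opening': 1.000288171075267}
```

View pics/top0.png

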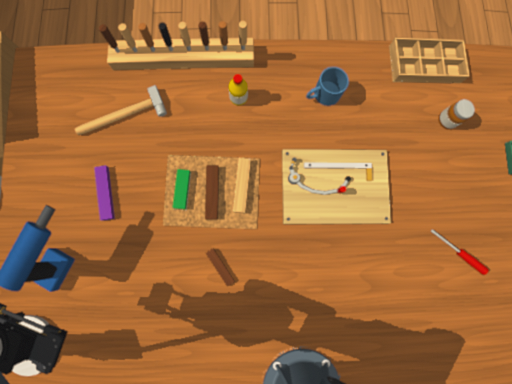

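View pics/side0.png

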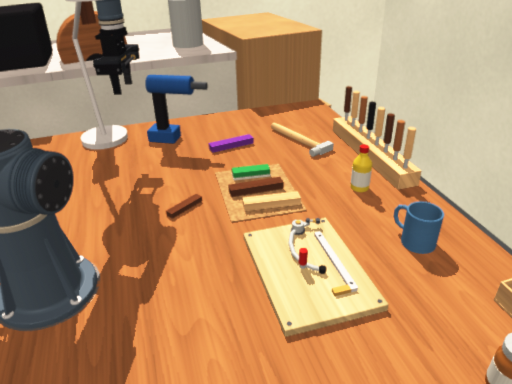

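In the top view, three things could be the blank: the purple bar at (104,192), the dark brown bar on the mat at (212,192), and the small brown bar at (222,267). The mat one fits, because it is rosewood coloured and the larger of the two brown ones. I'll confirm that in a crop while measuring.

```bash
python3 - <<'E'
from h import *
im=cv2.imread("pics/top0.png");d=np.load("top0.npy")
cv2.imwrite("pics/crop0.png",cv2.resize(im[140:290,90:400],None,fx=2.5,fy=2.5,interpolation=cv2.INTER_CUBIC))
side=cv2.imread("pics/side0.png");cv2.imwrite("pics/crop1.png",cv2.resize(side[205:335,230:400],None,fx=4.5,fy=4.5,interpolation=cv2.INTER_CUBIC))
P=cloud("top",d)
hsv=cv2.cvtColor(im,cv2.COLOR_BGR2HSV)
for px in[(212,192),(222,267),(104,192),(182,188),(242,185),(300,205),(366,170),(200,160)]:
    print(px,hsv[px[1],px[0]],np.round(P[px[1],px[0]],4))
def rect(name,mask,z,cam="top"):
    n,l,s,c=cv2.connectedComponentsWithStats(mask.astype(np.uint8));k=1+np.argmax(s[1:,4]);
    v,u=np.where(l==k);Q=np.array([ray(cam,(a,b),z)[:2] for a,b in zip(u,v)])
    r=cv2.minAreaRect((Q*1000).astype(np.float32));print(name,s[k,4],np.round(r[0],1),np.round(r[1],1),round(r[2],2),"median z",np.round(np.median(P[l==k][:,2]),4)); return cv2.boxPoints(r)
def box(m,x0,x1,y0,y1):
    o=np.zeros_like(m);o[y0:y1,x0:x1]=m[y0:y1,x0:x1];return o
z=P[...,2]
rect("blank",box(z>.019,203,222,160,225),.026)
rect("maple",box(z>.019,230,256,150,220),.026)
rect("sander",box(z>.019,170,193,160,215),.028)
m=box((z>.012),270,402,140,235)
b=rect("jig",m,.018);print(b)
m=(z>.045);print("knob-ish",[ (np.round(P[v,u],3),(u,v)) for v,u in zip(*np.where(box(m,280,390,150,222)))][:12])
for q in("knob","corner","pivot","stop","fence","pad","jig"):
    print(q,[(np.round(r["position"],1),round(r["conf"],2)) for r in models.tip_of(q,"top")][:2],[(np.round(r["position"],1),round(r["conf"],2)) for r in models.tip_of(q,"side")][:2])
E
```

```text
(212, 192) [ 11 168 109] [0.5302 0.2304 0.0265]
(222, 267) [ 11 171 121] [0.3281 0.2059 0.0151]
(104, 192) [144 152 164] [0.5359 0.5287 0.0224]
(182, 188) [ 68 194 162] [0.5421 0.3116 0.0296]
(242, 185) [ 19 137 234] [0.5491 0.1486 0.0203]
(300, 205) [ 21 124 228] [ 0.4912 -0.0095  0.019 ]
(366, 170) [ 19 173 192] [ 0.5863 -0.2     0.0208]
(200, 160) [ 16 153 206] [0.6258 0.2662 0.0015]
blank 700 [531.1 231.8] [ 34.3 149. ] 88.23 median z 0.0255
maple 676 [548.9 149.8] [ 33.9 149.8] 83.14 median z 0.0255
sander 550 [540.  314.8] [ 37.6 110.6] 83.53 median z 0.0274Traceback (most recent call last):
  File "<stdin>", line 20, in <module>
  File "<stdin>", line 11, in rect
  File "h.py", line 4, in ray
    c=cams.calibration(cam);R=np.array(c["R"]);t=np.array(c["t"]).ravel()
ValueError: time passes only in moves, steps and waits
```

View pics/crop0.png

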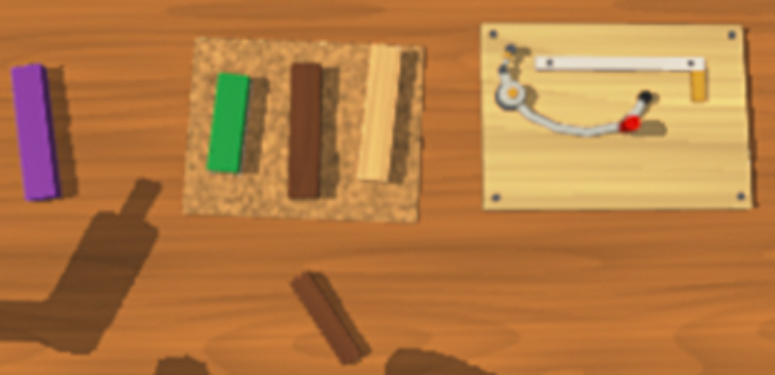

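View pics/crop1.png

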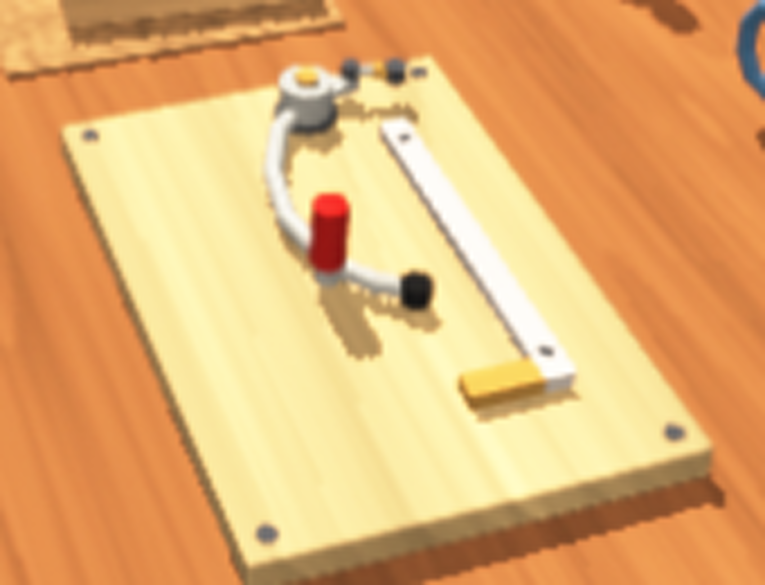

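The crop confirms it: the bar at (212,192) is the larger brown one, 34x149 mm with its top at 26 mm. The purple bar and the small brown bar are decoys. In the side view the knob stands red at (303,255). Next is the jig pose.

```bash
sed -i 's/^def ray/import functools\n_C={}\ndef calib(n):\n    if n not in _C: _C[n]=cams.calibration(n)\n    return _C[n]\ndef ray/; s/c=cams.calibration(cam)/c=calib(cam)/' h.py; cat >> h.py <<'E'
from scipy.optimize import least_squares
def jigpts(cam,pts,J):  # J=(x,y,yaw) jig origin; pts in jig
    c,s=np.cos(J[2]),np.sin(J[2]);pts=np.array(pts,float)
    return np.c_[J[0]+c*pts[:,0]-s*pts[:,1],J[1]+s*pts[:,0]+c*pts[:,1],pts[:,2]]
E
python3 - <<'E'
from h import *
im=cv2.imread("pics/top0.png");d=np.load("top0.npy");P=cloud("top",d)
hsv=cv2.cvtColor(im,cv2.COLOR_BGR2HSV)
m=np.zeros(d.shape,np.uint8);m[143:232,275:398]=((hsv[...,0]>=17)&(hsv[...,2]>150)|(P[...,2]>.014))[143:232,275:398]
n,l,s,c=cv2.connectedComponentsWithStats(m);k=1+np.argmax(s[1:,4]);v,u=np.where(l==k)
Q=np.array([ray("top",(a,b),.018)[:2]*1000 for a,b in zip(u,v)],np.float32)
r=cv2.minAreaRect(Q);print(s[k],r,cv2.boxPoints(r))
S=P[l==k];print("z med",np.median(S[:,2]))
# red knob
for cam in("top","side"):
    I=cv2.imread(f"pics/{cam}0.png");H=cv2.cvtColor(I,cv2.COLOR_BGR2HSV)
    R=(((H[...,0]<5)|(H[...,0]>174))&(H[...,1]>190)).astype(np.uint8)
    lo=(282,160,390,220) if cam=="top" else(285,240,325,275)
    vv,uu=np.where(R[lo[1]:lo[3],lo[0]:lo[2]]);print(cam,"knob px",len(uu),uu.mean()+lo[0],vv.mean()+lo[1],ray(cam,(uu.mean()+lo[0],vv.mean()+lo[1]),.055 if cam=="top" else .05))
for cam,q,zz in[("top","corner",.018),("side","corner",.018),("top","pivot",.018),("side","pivot",.018),("top","knob",.05),("side","knob",.05),("top","stop",.018),("side","stop",.018),("top","fence",.018),("side","fence",.018)]:
    for x in models.tip_of(q,cam)[:1]: print(cam,q,np.round(x["position"],1),round(x["conf"],2),np.round(ray(cam,x["position"],zz),4))
E
```

```text
[ 282  149  109   75 7925] ((544.0604858398438, -113.02601623535156), (302.3402404785156, 209.06729125976562), 88.71882629394531) [[ 436.173    -261.8211  ]
 [ 645.188    -266.4956  ]
 [ 651.948      35.769073]
 [ 442.93298    40.443573]]
z med 0.01789987059160324
top knob px 28 341.85714285714283 189.17857142857142 [ 0.52779497 -0.11852893  0.055     ]
side knob px 105 302.7047619047619 256.04761904761904 [ 0.52561861 -0.1178768   0.05      ]
top corner [365.9 169.9] 0.9 [ 0.5871 -0.2007  0.018 ]
side corner [349.5 285.8] 0.77 [ 0.5954 -0.1977  0.018 ]
top pivot [291.3 181.6] 0.91 [0.5569 0.0121 0.018 ]
side pivot [299.9 231.9] 0.7 [ 0.5669 -0.0019  0.018 ]
top knob [342.4 189.4] 0.89 [ 0.5279 -0.1213  0.05  ]
side knob [302.6 255.1] 0.98 [ 0.5265 -0.115   0.05  ]
top stop [366.4 173.6] 0.48 [ 0.5765 -0.2014  0.018 ]
side stop [338.9 289.8] 0.7 [ 0.5704 -0.201   0.018 ]
top fence [338.  169.7] 0.96 [ 0.5887 -0.1207  0.018 ]
side fence [333.8 259.9] 0.94 [ 0.5994 -0.1169  0.018 ]
```

Measurements agree with the given sizes. Jig centre is (0.544, -0.113) with yaw -1.3°. Corner is about (0.592, -0.199), and the knob (0.528, -0.118) matches its predicted position at joint 0. I'm moving above the knob, with the jaws turned along its arc.

```bash
python3 -m handwheel '[[0.016,-0.037,-0.004,0,0,-0.05],[0.032,-0.074,-0.008,0,0,-0.1],[0.049,-0.111,-0.011,0,0,-0.15],[0.065,-0.148,-0.015,0,0,-0.2],[0.081,-0.185,-0.019,0,0,-0.25],[0.098,-0.222,-0.023,0,0,-0.3],[0.114,-0.259,-0.026,0,0,-0.35],[0.13,-0.295,-0.03,0,0,-0.4]]' 1
python3 -m handwheel '[[0.016,-0.037,-0.005,0,0,-0.045],[0.032,-0.074,-0.01,0,0,-0.09],[0.049,-0.111,-0.015,0,0,-0.135],[0.065,-0.148,-0.02,0,0,-0.18],[0.081,-0.185,-0.025,0,0,-0.225],[0.098,-0.222,-0.03,0,0,-0.27],[0.114,-0.259,-0.035,0,0,-0.315],[0.13,-0.295,-0.04,0,0,-0.358]]'
python3 -m handwheel '[[0.016,-0.037,-0.01,0,0,0],[0.032,-0.074,-0.02,0,0,0],[0.042,-0.097,-0.03,0,0,0],[0.048,-0.11,-0.04,0,0,0],[0.05,-0.114,-0.04,0,0,0],[0.05,-0.114,-0.04,0,0,0],[0.05,-0.114,-0.04,0,0,0],[0.05,-0.114,-0.04,0,0,0]]'
```

```text
time_s: 2.07
position: [0.3488, 0.289, 0.2178]
tcp_rot: [[-0.398, 0.917, 0.001], [0.917, 0.398, 0.0], [-0.0, 0.001, -1.0]]
force: [0.6, 0.7, 0.2]
opening: 0.997
grasp_force: 0.0
time_s: 2.73
position: [0.4791, -0.0066, 0.1776]
tcp_rot: [[0.302, 0.953, 0.001], [0.953, -0.302, -0.0], [0.0, 0.001, -1.0]]
force: [1.6, 0.9, 0.2]
opening: 1.005
grasp_force: 0.0
time_s: 3.4
position: [0.5274, -0.1164, 0.138]
tcp_rot: [[0.296, 0.955, -0.001], [0.955, -0.296, 0.001], [0.0, -0.001, -1.0]]
force: [-0.3, -0.1, -0.1]
opening: 1.001
grasp_force: 0.0
```

```bash
python3 -m handwheel '[[0,0,-0.015,0,0,0],[0,0,-0.03,0,0,0],[0,-0.001,-0.045,0,0,0],[0,-0.001,-0.06,0,0,0],[0,-0.001,-0.07,0,0,0],[0,-0.001,-0.074,0,0,0],[0,-0.001,-0.076,0,0,0],[0,-0.001,-0.076,0,0,0]]' 1
python3 -m handwheel '[[0,0,0,0,0,0],[0,0,0,0,0,0],[0,0,0,0,0,0],[0,0,0,0,0,0],[0,0,0,0,0,0],[0,0,0,0,0,0],[0,0,0,0,0,0],[0,0,0,0,0,0]]' -1
```

```text
time_s: 4.07
position: [0.5283, -0.1188, 0.0617]
tcp_rot: [[0.297, 0.955, 0.0], [0.955, -0.297, 0.0], [0.0, 0.0, -1.0]]
force: [-0.2, 0.3, 0.1]
opening: 1.001
grasp_force: 0.0
time_s: 4.73
position: [0.5283, -0.1194, 0.0616]
tcp_rot: [[0.298, 0.955, 0.0], [0.955, -0.298, 0.0], [0.0, -0.0, -1.0]]
force: [-0.3, -0.1, 0.4]
opening: 0.474
grasp_force: 0.0
```

```bash
python3 -m handwheel '[[0,0,0,0,0,0],[0,0,0,0,0,0],[0,0,0,0,0,0],[0,0,0,0,0,0],[0,0,0,0,0,0],[0,0,0,0,0,0],[0,0,0,0,0,0],[0,0,0,0,0,0]]' -1
```

```text
time_s: 5.4
position: [0.5263, -0.1187, 0.0613]
tcp_rot: [[0.297, 0.955, -0.004], [0.955, -0.297, 0.001], [0.0, -0.004, -1.0]]
force: [-5.9, 0.8, 3.1]
opening: 0.192
grasp_force: 30.0
```

```bash
python3 -m handwheel '[[-0.0038,0.0013,0,0,0,-0.0156],[-0.0077,0.0027,0,0,0,-0.0312],[-0.0115,0.0042,0,0,0,-0.0469],[-0.0152,0.0058,0,0,0,-0.0625],[-0.0189,0.0076,0,0,0,-0.0781],[-0.0225,0.0094,0,0,0,-0.0938],[-0.026,0.0114,0,0,0,-0.1094],[-0.0295,0.0135,0,0,0,-0.125]]' -1
python3 -m handwheel '[[-0.0034,0.0022,0,0,0,-0.0156],[-0.0068,0.0044,0,0,0,-0.0312],[-0.0101,0.0068,0,0,0,-0.0469],[-0.0133,0.0093,0,0,0,-0.0625],[-0.0164,0.0119,0,0,0,-0.0781],[-0.0195,0.0146,0,0,0,-0.0938],[-0.0223,0.0173,0,0,0,-0.108],[-0.024,0.019,0,0,0,-0.118]]' -1
```

```text
time_s: 6.07
position: [0.5007, -0.1079, 0.0615]
tcp_rot: [[0.524, 0.852, 0.004], [0.852, -0.524, -0.004], [-0.001, 0.006, -1.0]]
force: [-1.3, -5.9, -2.3]
opening: 0.197
grasp_force: 30.0
time_s: 6.73
position: [0.4724, -0.0865, 0.0614]
tcp_rot: [[0.71, 0.704, -0.005], [0.704, -0.71, 0.001], [-0.002, -0.004, -1.0]]
force: [-7.6, -1.6, 2.7]
opening: 0.193
grasp_force: 30.0
```

```bash
python3 -m handwheel '[[0,0,0,0,0,0],[0,0,0,0,0,0],[0,0,0,0,0,0],[0,0,0,0,0,0],[0,0,0.01,0,0,0],[0,0,0.03,0,0,0],[0,0,0.06,0,0,0],[0,0,0.09,0,0,0]]' 0.15
python3 - <<'E'
from h import *
print(bot.read_state()["position"],bot.read_state()["opening"],bot.read_state()["force"])
E
python3 -m handwheel '[[0.005,0.02,0,0,0,0.05],[0.01,0.04,0,0,0,0.1],[0.015,0.06,0,0,0,0.15],[0.02,0.08,0,0,0,0.2],[0.025,0.1,0,0,0,0.25],[0.03,0.12,0,0,0,0.3],[0.035,0.14,0,0,0,0.35],[0.04,0.16,0,0,0,0.4]]'
python3 -m handwheel '[[0.005,0.02,0,0,0,0.05],[0.01,0.04,0,0,0,0.1],[0.013,0.06,0,0,0,0.15],[0.015,0.08,0,0,0,0.2],[0.016,0.1,0,0,0,0.25],[0.016,0.12,0,0,0,0.3],[0.016,0.14,0,0,0,0.35],[0.016,0.16,0,0,0,0.4]]'
python3 -m handwheel '[[0,0,0,0,0,0.05],[0,0,0,0,0,0.1],[0,0,0,0,0,0.15],[0,0,0,0,0,0.2],[0,0,0,0,0,0.25],[0,0,0,0,0,0.3],[0,0,0,0,0,0.365],[0,0,0,0,0,0.365]]'
python3 - <<'E'
from h import *
for n in("top","side"):
    im,d=cams.capture(n);cv2.imwrite(f"pics/{n}1.png",im);np.save(n+"1.npy",d)
a=cv2.imread("pics/top1.png")[140:240,150:400];b=cv2.imread("pics/side1.png")[130:330,200:400]
a=cv2.resize(a,(500,200));b=cv2.resize(b,(390,390));o=np.zeros((600,510,3),np.uint8);o[:200,:500]=a;o[205:595,:390]=b
cv2.imwrite("pics/c1.png",o)
E
```

```text
time_s: 7.4
position: [0.4749, -0.0869, 0.1527]
tcp_rot: [[0.709, 0.705, -0.0], [0.705, -0.709, 0.0], [0.0, -0.0, -1.0]]
force: [1.1, -0.8, -0.0]
opening: 0.569
grasp_force: 0.0
[ 0.47494216 -0.08691384  0.15273353] 0.5692777992996229 [ 1.06206033 -0.81033819 -0.03411859]
time_s: 8.07
position: [0.5157, 0.0742, 0.1526]
tcp_rot: [[-0.017, 1.0, 0.002], [1.0, 0.017, -0.0], [-0.0, 0.002, -1.0]]
force: [0.0, -0.8, 0.1]
opening: 0.577
grasp_force: 0.0
time_s: 8.73
position: [0.5314, 0.2344, 0.1526]
tcp_rot: [[-0.729, 0.684, 0.002], [0.684, 0.729, 0.001], [-0.001, 0.002, -1.0]]
force: [0.7, 1.1, 0.3]
opening: 0.573
grasp_force: 0.0
time_s: 9.4
position: [0.5314, 0.2334, 0.1525]
tcp_rot: [[-1.0, 0.026, 0.002], [0.026, 1.0, 0.001], [-0.002, 0.001, -1.0]]
force: [0.3, -0.1, 0.8]
opening: 0.575
grasp_force: 0.0
```

View pics/c1.png

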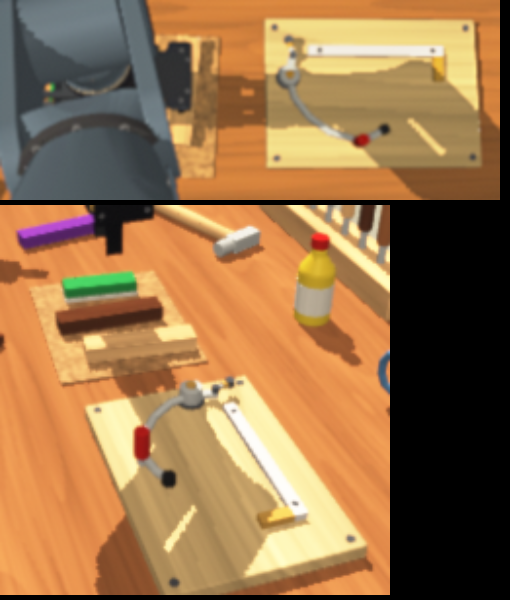

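The arm stays open (top crop, knob at about (360,140)), and the gripper is over the blank. Next I descend, grip only the upper half so the fingers clear the fence, and lift.

```bash
python3 -m handwheel '[[0,-0.001,-0.02,0,0,0],[0,-0.001,-0.04,0,0,0],[0,-0.001,-0.06,0,0,0],[0,-0.001,-0.08,0,0,0],[0,-0.001,-0.095,0,0,0],[0,-0.001,-0.105,0,0,0],[0,-0.001,-0.112,0,0,0],[0,-0.001,-0.112,0,0,0]]' 0.15
python3 -m handwheel '[[0,0,0,0,0,0],[0,0,0,0,0,0],[0,0,0,0,0,0],[0,0,0,0,0,0],[0,0,0,0,0,0],[0,0,0,0,0,0],[0,0,0,0,0,0],[0,0,0,0,0,0]]' -1
python3 -m handwheel '[[0,0,0,0,0,0],[0,0,0,0,0,0],[0,0,0,0,0,0],[0,0,0.01,0,0,0],[0,0,0.025,0,0,0],[0,0,0.04,0,0,0],[0,0,0.06,0,0,0],[0,0,0.08,0,0,0]]' -1
```

```text
time_s: 10.17
position: [0.5303, 0.232, 0.0385]
tcp_rot: [[-1.0, 0.03, -0.002], [0.03, 1.0, -0.0], [0.002, -0.0, -1.0]]
force: [-0.2, 0.4, 2.1]
opening: 0.572
grasp_force: 0.0
time_s: 10.83
position: [0.5314, 0.2323, 0.0405]
tcp_rot: [[-1.0, 0.029, 0.002], [0.029, 1.0, 0.0], [-0.002, 0.0, -1.0]]
force: [-0.3, -0.2, 5.9]
opening: 0.388
grasp_force: 30.0
time_s: 11.5
position: [0.5299, 0.2319, 0.1201]
tcp_rot: [[-1.0, 0.029, -0.002], [0.029, 1.0, -0.0], [0.002, -0.001, -1.0]]
force: [0.3, 0.3, -1.0]
opening: 0.387
grasp_force: 30.0
```

```bash
python3 -m handwheel '[[0.003,-0.02,0.005,0,0,-0.05],[0.006,-0.043,0.01,0,0,-0.1],[0.009,-0.066,0.01,0,0,-0.15],[0.012,-0.089,0.01,0,0,-0.2],[0.014,-0.112,0.01,0,0,-0.25],[0.016,-0.135,0.01,0,0,-0.3],[0.018,-0.155,0.01,0,0,-0.35],[0.019,-0.175,0.01,0,0,-0.391]]' -1
python3 -m handwheel '[[0.003,-0.02,0,0,0,-0.05],[0.006,-0.043,0,0,0,-0.1],[0.009,-0.066,0,0,0,-0.15],[0.012,-0.089,0,0,0,-0.2],[0.014,-0.112,0,0,0,-0.25],[0.016,-0.135,0,0,0,-0.3],[0.018,-0.155,0,0,0,-0.35],[0.019,-0.17,0,0,0,-0.391]]' -1
python3 -m handwheel '[[0,0,0,0,0,0],[0,0,0,0,0,0],[0,0,-0.01,0,0,0],[0,0,-0.02,0,0,0],[0,0,-0.03,0,0,0],[0,0,-0.04,0,0,0],[0,0,-0.05,0,0,0],[0,0,-0.05,0,0,0]]' -1
python3 - <<'E'
from h import *
im,d=cams.capture("side");cv2.imwrite("pics/c2.png",cv2.resize(im[170:340,200:410],None,fx=3.5,fy=3.5,interpolation=cv2.INTER_CUBIC))
s=bot.read_state();print(s["position"],s["force"],s["tcp_rot"])
E
```

```text
time_s: 12.17
position: [0.5495, 0.056, 0.1298]
tcp_rot: [[-0.685, 0.728, -0.0], [0.728, 0.685, -0.0], [0.0, -0.0, -1.0]]
force: [0.1, -0.3, -0.0]
opening: 0.386
grasp_force: 30.0
time_s: 12.83
position: [0.5687, -0.1147, 0.1297]
tcp_rot: [[0.028, 1.0, -0.0], [1.0, -0.028, -0.0], [-0.0, 0.0, -1.0]]
force: [-0.1, 0.8, -1.0]
opening: 0.387
grasp_force: 30.0
time_s: 13.5
position: [0.5671, -0.1118, 0.0768]
tcp_rot: [[0.021, 1.0, -0.005], [1.0, -0.021, 0.002], [0.002, -0.005, -1.0]]
force: [-1.0, 0.0, -1.7]
opening: 0.386
grasp_force: 30.0
[ 0.56765395 -0.11212264  0.07773102] [-0.06741807 -0.00560682 -1.51633002] [[ 0.02140203  0.99976476 -0.00351838]
 [ 0.99977005 -0.02139716  0.00141622]
 [ 0.0013406  -0.00354788 -0.99999281]]
```

View pics/c2.png

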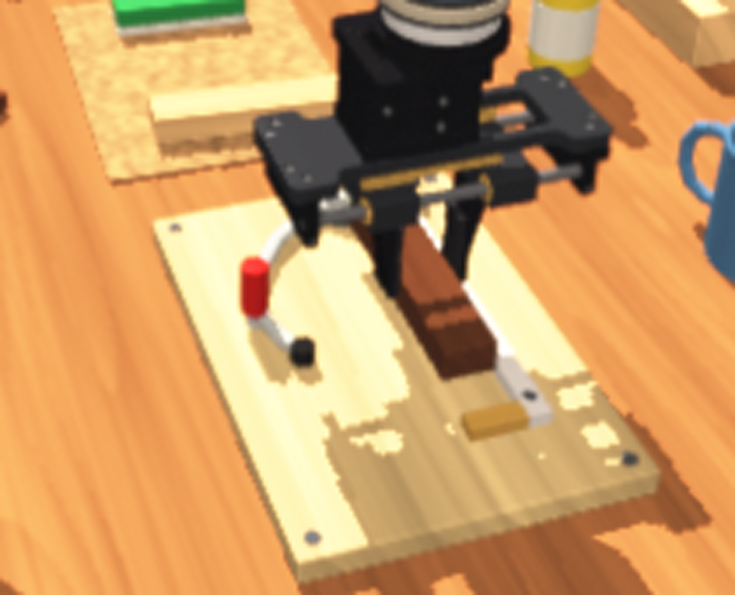

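```bash
python3 -m handwheel '[[0,0,-0.004,0,0,0],[0,0,-0.008,0,0,0],[0,0,-0.012,0,0,0],[0,0,-0.016,0,0,0],[0,0,-0.019,0,0,0],[0,0,-0.021,0,0,0],[0,0,-0.022,0,0,0],[0,0,-0.022,0,0,0]]' -1
python3 -m handwheel '[[0,0,-0.0005,0,0,0],[0,0,-0.001,0,0,0],[0,0,-0.0015,0,0,0],[0,0,-0.002,0,0,0],[0,0,-0.0025,0,0,0],[0,0,-0.0025,0,0,0],[0,0,-0.0025,0,0,0],[0,0,-0.0025,0,0,0]]' -1
```

```text
time_s: 14.22
position: [0.5687, -0.1129, 0.0573]
tcp_rot: [[0.022, 1.0, -0.0], [1.0, -0.022, 0.0], [0.0, -0.0, -1.0]]
force: [-0.4, 0.6, -0.4]
opening: 0.382
grasp_force: 30.0
time_s: 14.88
position: [0.5688, -0.1129, 0.0551]
tcp_rot: [[0.022, 1.0, 0.0], [1.0, -0.022, -0.0], [-0.0, 0.0, -1.0]]
force: [-0.9, 0.1, -1.1]
opening: 0.386
grasp_force: 30.0
```

```bash
python3 -m handwheel '[[0,0,-0.0003,0,0,0],[0,0,-0.0006,0,0,0],[0,0,-0.0009,0,0,0],[0,0,-0.0012,0,0,0],[0,0,-0.0012,0,0,0],[0,0,-0.0012,0,0,0],[0,0,-0.0012,0,0,0],[0,0,-0.0012,0,0,0]]' -1
```

```text
time_s: 15.55
position: [0.5688, -0.1129, 0.0545]
tcp_rot: [[0.022, 1.0, 0.0], [1.0, -0.022, -0.0], [-0.0, 0.0, -1.0]]
force: [-1.4, 0.6, 4.9]
opening: 0.39
grasp_force: 30.0
```

```bash
python3 -m handwheel '[[0.0007,0,0.0003,0,0,0],[0.0014,0,0.0003,0,0,0],[0.0021,0,0.0003,0,0,0],[0.0028,0,0.0003,0,0,0],[0.0035,0,0.0003,0,0,0],[0.004,0,0.0003,0,0,0],[0.0045,0,0.0003,0,0,0],[0.0045,0,0.0003,0,0,0]]' -1
python3 -m handwheel '[[0.0003,0,0,0,0,0],[0.0006,0,0,0,0,0],[0.0009,0,0,0,0,0],[0.0012,0,0,0,0,0],[0.0015,0,0,0,0,0],[0.0015,0,0,0,0,0],[0.0015,0,0,0,0,0],[0.0015,0,0,0,0,0]]' -1
```

```text
time_s: 16.22
position: [0.5733, -0.1129, 0.0545]
tcp_rot: [[0.022, 1.0, -0.0], [1.0, -0.022, -0.0], [-0.0, -0.0, -1.0]]
force: [-1.9, -0.1, 5.5]
opening: 0.386
grasp_force: 30.0
time_s: 16.88
position: [0.5747, -0.113, 0.0545]
tcp_rot: [[0.022, 1.0, -0.0], [1.0, -0.022, -0.0], [-0.0, -0.0, -1.0]]
force: [-1.9, -0.2, 5.0]
opening: 0.39
grasp_force: 30.0
```

```bash
python3 -m handwheel '[[0.0003,0,0.0002,0,0,0],[0.0006,0,0.0002,0,0,0],[0.0009,0,0.0002,0,0,0],[0.001,0,0.0002,0,0,0],[0.001,0,0.0002,0,0,0],[0.001,0,0.0002,0,0,0],[0.001,0,0.0002,0,0,0],[0.001,0,0.0002,0,0,0]]' -1
python3 -m handwheel '[[0.0002,0,0,0,0,0],[0.0004,0,0,0,0,0],[0.0006,0,0,0,0,0],[0.0008,0,0,0,0,0],[0.0008,0,0,0,0,0],[0.0008,0,0,0,0,0],[0.0008,0,0,0,0,0],[0.0008,0,0,0,0,0]]' -1
```

```text
time_s: 17.55
position: [0.5752, -0.1129, 0.0545]
tcp_rot: [[0.022, 1.0, -0.001], [1.0, -0.022, -0.0], [-0.0, -0.001, -1.0]]
force: [-3.4, -0.2, 4.9]
opening: 0.385
grasp_force: 30.0
time_s: 18.22
position: [0.5754, -0.1129, 0.0545]
tcp_rot: [[0.021, 1.0, -0.003], [1.0, -0.021, 0.0], [-0.0, -0.003, -1.0]]
force: [-3.9, -1.2, 6.3]
opening: 0.388
grasp_force: 30.0
```

```bash
python3 -m handwheel '[[0,-0.0007,0,0,0,0],[0,-0.0014,0,0,0,0],[0,-0.0021,0,0,0,0],[0,-0.0028,0,0,0,0],[-0.0001,-0.0035,0,0,0,0],[-0.0001,-0.0042,0,0,0,0],[-0.0001,-0.0049,0,0,0,0],[-0.0001,-0.0055,0,0,0,0]]' -1
python3 -m handwheel '[[0,-0.0004,0,0,0,0],[0,-0.0008,0,0,0,0],[0,-0.0012,0,0,0,0],[0,-0.0014,0,0,0,0],[0,-0.0014,0,0,0,0],[0,-0.0014,0,0,0,0],[0,-0.0014,0,0,0,0],[0,-0.0014,0,0,0,0]]' -1
```

```text
time_s: 18.88
position: [0.5754, -0.1171, 0.0545]
tcp_rot: [[0.021, 1.0, -0.003], [1.0, -0.021, 0.002], [0.002, -0.003, -1.0]]
force: [-2.2, 2.9, 7.6]
opening: 0.384
grasp_force: 30.0
time_s: 19.55
position: [0.5754, -0.1185, 0.0545]
tcp_rot: [[0.021, 1.0, -0.003], [1.0, -0.021, 0.002], [0.002, -0.003, -1.0]]
force: [-3.5, 2.6, 6.8]
opening: 0.386
grasp_force: 30.0
```

```bash
python3 -m handwheel '[[0,-0.0005,0.0003,0,0,0],[0,-0.001,0.0003,0,0,0],[0,-0.0015,0.0003,0,0,0],[0,-0.0018,0.0003,0,0,0],[0,-0.002,0.0003,0,0,0],[0,-0.002,0.0003,0,0,0],[0,-0.002,0.0003,0,0,0],[0,-0.002,0.0003,0,0,0]]' -1
python3 -m handwheel '[[0,-0.0003,0,0,0,0],[0,-0.0006,0,0,0,0],[0,-0.0009,0,0,0,0],[0,-0.001,0,0,0,0],[0,-0.001,0,0,0,0],[0,-0.001,0,0,0,0],[0,-0.001,0,0,0,0],[0,-0.001,0,0,0,0]]' -1
python3 -m handwheel '[[0,-0.0003,0,0,0,0],[0,-0.0006,0,0,0,0],[0,-0.0009,0,0,0,0],[0,-0.001,0,0,0,0],[0,-0.001,0,0,0,0],[0,-0.001,0,0,0,0],[0,-0.001,0,0,0,0],[0,-0.001,0,0,0,0]]' -1
```

```text
time_s: 20.22
position: [0.5753, -0.1208, 0.0545]
tcp_rot: [[0.021, 1.0, -0.003], [1.0, -0.021, 0.002], [0.001, -0.003, -1.0]]
force: [-3.0, 3.3, 6.1]
opening: 0.388
grasp_force: 30.0
time_s: 20.88
position: [0.5753, -0.1218, 0.0545]
tcp_rot: [[0.021, 1.0, -0.003], [1.0, -0.021, 0.002], [0.001, -0.003, -1.0]]
force: [-3.0, 3.3, 5.6]
opening: 0.387
grasp_force: 30.0
time_s: 21.55
position: [0.5753, -0.1228, 0.0545]
tcp_rot: [[0.021, 1.0, -0.003], [1.0, -0.021, 0.002], [0.002, -0.003, -1.0]]
force: [-3.7, 2.8, 5.5]
opening: 0.388
grasp_force: 30.0
```

```bash
python3 -m handwheel '[[0,-0.0003,0.0002,0,0,0],[0,-0.0006,0.0002,0,0,0],[0,-0.0009,0.0002,0,0,0],[0,-0.001,0.0002,0,0,0],[0,-0.001,0.0002,0,0,0],[0,-0.001,0.0002,0,0,0],[0,-0.001,0.0002,0,0,0],[0,-0.001,0.0002,0,0,0]]' -1
python3 -m handwheel '[[0,-0.0003,0,0,0,0],[0,-0.0006,0,0,0,0],[0,-0.0009,0,0,0,0],[0,-0.001,0,0,0,0],[0,-0.001,0,0,0,0],[0,-0.001,0,0,0,0],[0,-0.001,0,0,0,0],[0,-0.001,0,0,0,0]]' -1
```

```text
time_s: 22.22
position: [0.5753, -0.1242, 0.0545]
tcp_rot: [[0.022, 1.0, -0.003], [1.0, -0.022, 0.001], [0.001, -0.003, -1.0]]
force: [-4.5, 3.2, 5.0]
opening: 0.382
grasp_force: 30.0
time_s: 22.88
position: [0.5752, -0.1252, 0.0545]
tcp_rot: [[0.022, 1.0, -0.003], [1.0, -0.022, 0.001], [0.001, -0.003, -1.0]]
force: [-4.3, 3.7, 4.4]
opening: 0.386
grasp_force: 30.0
```

```bash
python3 -m handwheel '[[0,-0.0003,0,0,0,0],[0,-0.0006,0,0,0,0],[0,-0.0009,0,0,0,0],[0,-0.001,0,0,0,0],[0,-0.001,0,0,0,0],[0,-0.001,0,0,0,0],[0,-0.001,0,0,0,0],[0,-0.001,0,0,0,0]]' -1
python3 -m handwheel '[[0,-0.0003,0,0,0,0],[0,-0.0006,0,0,0,0],[0,-0.0009,0,0,0,0],[0,-0.001,0,0,0,0],[0,-0.001,0,0,0,0],[0,-0.001,0,0,0,0],[0,-0.001,0,0,0,0],[0,-0.001,0,0,0,0]]' -1
```

```text
time_s: 23.55
position: [0.5753, -0.1256, 0.0546]
tcp_rot: [[0.022, 1.0, -0.003], [1.0, -0.022, 0.002], [0.002, -0.003, -1.0]]
force: [-3.2, 4.7, 5.7]
opening: 0.387
grasp_force: 30.0
time_s: 24.22
position: [0.5753, -0.1257, 0.0546]
tcp_rot: [[0.022, 1.0, -0.003], [1.0, -0.022, 0.003], [0.003, -0.003, -1.0]]
force: [-2.7, 7.7, 5.9]
opening: 0.388
grasp_force: 30.0
```

```bash
python3 -m handwheel '[[0.0003,0,0,0,0,0],[0.0006,0,0,0,0,0],[0.0009,0,0,0,0,0],[0.0012,0,0,0,0,0],[0.0012,0,0,0,0,0],[0.0012,0,0,0,0,0],[0.0012,0,0,0,0,0],[0.0012,0,0,0,0,0]]' -1
```

```text
time_s: 24.88
position: [0.5753, -0.1257, 0.0546]
tcp_rot: [[0.022, 1.0, -0.005], [1.0, -0.022, 0.004], [0.004, -0.005, -1.0]]
force: [-4.6, 6.3, 8.0]
opening: 0.386
grasp_force: 30.0
```

```bash
python3 -m handwheel '[[0.0003,-0.0002,0.0002,0,0,0],[0.0006,-0.0004,0.0004,0,0,0],[0.0008,-0.0006,0.0004,0,0,0],[0.0008,-0.0006,0.0004,0,0,0],[0.0008,-0.0006,0.0004,0,0,0],[0.0008,-0.0006,0.0004,0,0,0],[0.0008,-0.0006,0.0004,0,0,0],[0.0008,-0.0006,0.0004,0,0,0]]' -1
```

```text
time_s: 25.55
position: [0.5754, -0.1257, 0.0546]
tcp_rot: [[0.022, 1.0, -0.007], [1.0, -0.022, 0.005], [0.005, -0.007, -1.0]]
force: [-5.4, 8.2, 6.3]
opening: 0.392
grasp_force: 30.0
```

```bash
python3 -m handwheel '[[-0.0005,0.0004,0.0002,0,0,0],[-0.001,0.0008,0.0004,0,0,0],[-0.0015,0.0012,0.0004,0,0,0],[-0.0018,0.0014,0.0004,0,0,0],[-0.0018,0.0014,0.0004,0,0,0],[-0.0018,0.0014,0.0004,0,0,0],[-0.0018,0.0014,0.0004,0,0,0],[-0.0018,0.0014,0.0004,0,0,0]]' -1
python3 -m handwheel '[[0,0,0,0,0,0],[0,0,0,0,0,0],[0,0,0,0,0,0],[0,0,0,0,0,0],[0,0,0,0,0,0],[0,0,0,0,0,0],[0,0,0,0,0,0],[0,0,0,0,0,0]]' 0
python3 -m handwheel '[[0,0,0.002,0,0,0],[0,0,0.005,0,0,0],[0,0,0.01,0,0,0],[0,0,0.02,0,0,0],[0,0,0.035,0,0,0],[0,0,0.05,0,0,0],[0,0,0.07,0,0,0],[0,0,0.09,0,0,0]]' 0.15
```

```text
time_s: 26.22
position: [0.5753, -0.1256, 0.0546]
tcp_rot: [[0.022, 1.0, -0.004], [1.0, -0.022, 0.002], [0.002, -0.004, -1.0]]
force: [-2.3, 5.4, 2.2]
opening: 0.385
grasp_force: 30.0
time_s: 26.88
position: [0.5768, -0.1271, 0.0557]
tcp_rot: [[0.022, 1.0, 0.0], [1.0, -0.022, -0.0], [-0.0, 0.0, -1.0]]
force: [-0.4, 0.0, 0.3]
opening: 0.499
grasp_force: 0.0
time_s: 27.55
position: [0.5765, -0.1269, 0.1471]
tcp_rot: [[0.022, 1.0, -0.0], [1.0, -0.022, -0.0], [-0.0, -0.0, -1.0]]
force: [0.5, 0.5, 0.6]
opening: 0.574
grasp_force: 0.0
```

```bash
python3 -m handwheel '[[-0.012,0.005,0,0,0,-0.05],[-0.025,0.01,0,0,0,-0.1],[-0.04,0.015,0,0,0,-0.15],[-0.055,0.02,0,0,0,-0.2],[-0.07,0.025,0,0,0,-0.25],[-0.085,0.03,0,0,0,-0.3],[-0.098,0.036,0,0,0,-0.35],[-0.1025,0.04,0,0,0,-0.384]]' 0.15
python3 - <<'E'
from h import *
im,d=cams.capture("side");cv2.imwrite("pics/c3.png",cv2.resize(im[190:340,220:410],None,fx=4,fy=4,interpolation=cv2.INTER_CUBIC))
s=bot.read_state();print(s["position"],s["force"],s["tcp_rot"])
H=cv2.cvtColor(im,cv2.COLOR_BGR2HSV);R=(((H[...,0]<5)|(H[...,0]>174))&(H[...,1]>190))[225:280,250:325]
v,u=np.where(R);print(len(u),u.mean()+250,v.mean()+225,ray("side",(u.mean()+250,v.mean()+225),.05))
E
```

```text
time_s: 28.22
position: [0.4718, -0.086, 0.1465]
tcp_rot: [[0.714, 0.701, -0.002], [0.701, -0.714, 0.001], [-0.001, -0.002, -1.0]]
force: [0.6, -0.2, 0.2]
opening: 0.575
grasp_force: 0.0
[ 0.47157987 -0.0854777   0.14641949] [-1.5965956   0.41255133 -0.57957149] [[ 7.14236346e-01  6.99900850e-01 -2.28968565e-03]
 [ 6.99904156e-01 -7.14235740e-01  1.21672314e-03]
 [-7.83789765e-04 -2.47158839e-03 -9.99996638e-01]]
98 272.1734693877551 251.53061224489795 [ 0.47032557 -0.0842722   0.05      ]
```

View pics/c3.png

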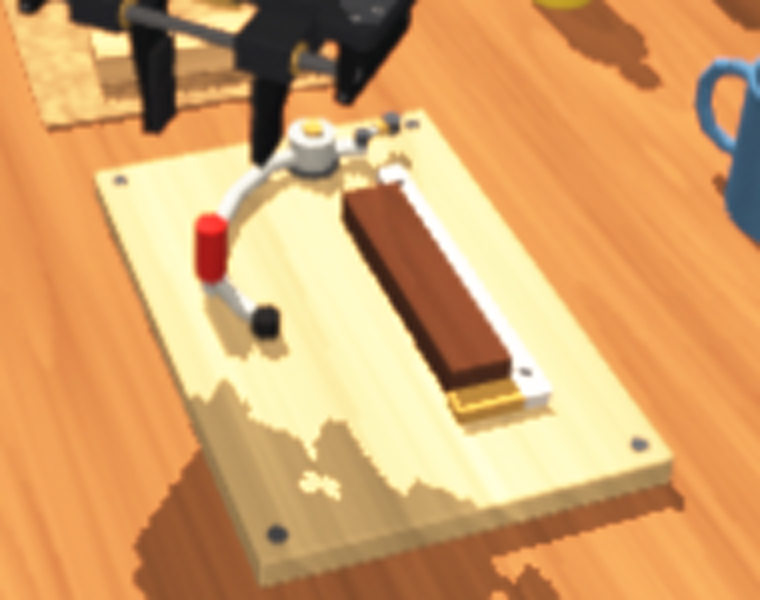

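The blank is seated against the fence and the brass stop, and the knob is still open at about (210,248) in the crop. Next I descend and grip the knob.

```bash
python3 -m handwheel '[[-0.001,0.001,-0.015,0,0,0],[-0.002,0.002,-0.03,0,0,0],[-0.002,0.002,-0.045,0,0,0],[-0.002,0.002,-0.06,0,0,0],[-0.002,0.002,-0.07,0,0,0],[-0.002,0.002,-0.08,0,0,0],[-0.002,0.002,-0.085,0,0,0],[-0.002,0.002,-0.085,0,0,0]]' 0.15
python3 -m handwheel '[[0,0,0,0,0,0],[0,0,0,0,0,0],[0,0,0,0,0,0],[0,0,0,0,0,0],[0,0,0,0,0,0],[0,0,0,0,0,0],[0,0,0,0,0,0],[0,0,0,0,0,0]]' -1
```

```text
time_s: 28.93
position: [0.472, -0.0849, 0.0599]
tcp_rot: [[0.71, 0.704, -0.001], [0.704, -0.71, 0.001], [-0.001, -0.001, -1.0]]
force: [-0.2, 0.8, 0.0]
opening: 0.574
grasp_force: 0.0
time_s: 29.6
position: [0.4719, -0.0847, 0.0609]
tcp_rot: [[0.711, 0.704, -0.0], [0.704, -0.711, 0.0], [0.0, -0.001, -1.0]]
force: [-0.7, 2.6, 3.6]
opening: 0.198
grasp_force: 30.0
```

```bash
python3 -m handwheel '[[0.0022,-0.0022,0,0,0,0.0117],[0.0044,-0.0043,0,0,0,0.0234],[0.0066,-0.0064,0,0,0,0.0352],[0.0089,-0.0084,0,0,0,0.0469],[0.0113,-0.0104,0,0,0,0.0586],[0.0136,-0.0123,0,0,0,0.0703],[0.016,-0.0141,0,0,0,0.082],[0.0185,-0.0159,0,0,0,0.0938]]' -1
python3 -m handwheel '[[0.0022,-0.0015,0,0,0,0.0104],[0.0045,-0.003,0,0,0,0.0208],[0.0068,-0.0044,0,0,0,0.0312],[0.0091,-0.0058,0,0,0,0.0417],[0.0114,-0.0072,0,0,0,0.0521],[0.0138,-0.0085,0,0,0,0.0625],[0.015,-0.0091,0,0,0,0.068],[0.0162,-0.0097,0,0,0,0.0735]]' -1
```

```text
time_s: 30.27
position: [0.4909, -0.1007, 0.0609]
tcp_rot: [[0.565, 0.825, 0.0], [0.825, -0.565, 0.0], [0.0, 0.0, -1.0]]
force: [0.8, 2.7, 3.8]
opening: 0.198
grasp_force: 30.0
time_s: 30.93
position: [0.5089, -0.1111, 0.0609]
tcp_rot: [[0.439, 0.899, 0.004], [0.899, -0.439, -0.001], [0.001, 0.004, -1.0]]
force: [4.9, 3.6, 3.9]
opening: 0.196
grasp_force: 30.0
```

```bash
python3 -m handwheel '[[0.001,-0.0004,0,0,0,0.004],[0.002,-0.0009,0,0,0,0.008],[0.003,-0.0013,0,0,0,0.012],[0.004,-0.0018,0,0,0,0.016],[0.005,-0.0022,0,0,0,0.02],[0.006,-0.0027,0,0,0,0.025],[0.007,-0.0032,0,0,0,0.029],[0.0075,-0.0034,0,0,0,0.031]]' -1
python3 -m handwheel '[[0.0003,-0.0001,0,0,0,0.001],[0.0006,-0.0002,0,0,0,0.002],[0.0009,-0.0003,0,0,0,0.003],[0.0012,-0.0004,0,0,0,0.004],[0.0015,-0.0005,0,0,0,0.006],[0.0015,-0.0005,0,0,0,0.006],[0.0015,-0.0005,0,0,0,0.006],[0.0015,-0.0005,0,0,0,0.006]]' -1
```

```text
time_s: 31.6
position: [0.5169, -0.1146, 0.0609]
tcp_rot: [[0.382, 0.924, 0.005], [0.924, -0.382, -0.001], [0.001, 0.005, -1.0]]
force: [5.7, 3.7, 2.6]
opening: 0.197
grasp_force: 30.0
time_s: 32.27
position: [0.5183, -0.1151, 0.0609]
tcp_rot: [[0.371, 0.929, 0.005], [0.929, -0.371, -0.002], [0.0, 0.005, -1.0]]
force: [5.3, 3.1, 2.9]
opening: 0.197
grasp_force: 30.0
```

```bash
python3 -m handwheel '[[0.0002,0,0,0,0,0.001],[0.0004,-0.0001,0,0,0,0.002],[0.0006,-0.0002,0,0,0,0.003],[0.0008,-0.0003,0,0,0,0.003],[0.001,-0.0003,0,0,0,0.004],[0.001,-0.0003,0,0,0,0.004],[0.001,-0.0003,0,0,0,0.004],[0.001,-0.0003,0,0,0,0.004]]' -1
python3 -m handwheel '[[0.0002,0,0,0,0,0.001],[0.0004,-0.0001,0,0,0,0.002],[0.0006,-0.0002,0,0,0,0.003],[0.0008,-0.0003,0,0,0,0.003],[0.001,-0.0003,0,0,0,0.004],[0.001,-0.0003,0,0,0,0.004],[0.001,-0.0003,0,0,0,0.004],[0.001,-0.0003,0,0,0,0.004]]' -1
```

```text
time_s: 32.93
position: [0.5184, -0.1151, 0.0609]
tcp_rot: [[0.364, 0.931, 0.003], [0.931, -0.364, -0.001], [0.0, 0.003, -1.0]]
force: [4.7, 3.2, 4.1]
opening: 0.196
grasp_force: 30.0
time_s: 33.6
position: [0.5184, -0.1152, 0.0609]
tcp_rot: [[0.357, 0.934, 0.001], [0.934, -0.357, -0.0], [0.0, 0.001, -1.0]]
force: [3.0, 3.8, 5.7]
opening: 0.2
grasp_force: 30.0
```

```bash
python3 -m handwheel '[[0.0002,0,0,0,0,0],[0.0004,-0.0001,0,0,0,0],[0.0006,-0.0002,0,0,0,0],[0.0008,-0.0003,0,0,0,0],[0.001,-0.0003,0,0,0,0],[0.0012,-0.0003,0,0,0,0],[0.0012,-0.0003,0,0,0,0],[0.0012,-0.0003,0,0,0,0]]' -1
python3 -m handwheel '[[0,0,0,0,0,0],[0,0,0,0,0,0],[0,0,0,0,0,0],[0,0,0,0,0,0],[0,0,0,0,0,0],[0,0,0,0,0,0],[0,0,0,0,0,0],[0,0,0,0,0,0]]' -0.3
python3 -m handwheel '[[0,0,0.004,0,0,0],[0,0,0.01,0,0,0],[0,0,0.02,0,0,0],[0,0,0.035,0,0,0],[0,0,0.05,0,0,0],[0,0,0.07,0,0,0],[0,0,0.09,0,0,0],[0,0,0.12,0,0,0]]' -0.3
python3 -m handwheel '[[-0.02,0.04,0.01,0,0,0],[-0.03,0.08,0.02,0,0,0],[-0.04,0.12,0.03,0,0,0],[-0.04,0.16,0.03,0,0,0],[-0.04,0.2,0.03,0,0,0],[-0.04,0.22,0.03,0,0,0],[-0.04,0.22,0.03,0,0,0],[-0.04,0.22,0.03,0,0,0]]'
python3 - <<'E'
from h import *
im,d=cams.capture("side");t,dt=cams.capture("top");a=cv2.resize(im[190:340,220:410],None,fx=3,fy=3,interpolation=cv2.INTER_CUBIC)
b=cv2.resize(t[140:232,275:400],None,fx=1.6,fy=1.6);a[:b.shape[0],-b.shape[1]:]=b;cv2.imwrite("pics/c4.png",a)
P=cloud("top",dt);m=np.zeros(dt.shape,bool);H=cv2.cvtColor(t,cv2.COLOR_BGR2HSV);m[150:222,290:380]=((P[...,2]>.033)&(H[...,0]<14)&(H[...,1]<200))[150:222,290:380]
v,u=np.where(m);Q=np.array([ray("top",(x,y),.04)[:2]*1000 for x,y in zip(u,v)],np.float32);print(cv2.minAreaRect(Q),len(u))
E
```

```text
time_s: 34.27
position: [0.5185, -0.1152, 0.0609]
tcp_rot: [[0.357, 0.934, -0.001], [0.934, -0.357, 0.001], [0.0, -0.001, -1.0]]
force: [1.1, 3.1, 7.5]
opening: 0.204
grasp_force: 30.0
time_s: 34.93
position: [0.519, -0.1154, 0.0606]
tcp_rot: [[0.357, 0.934, -0.0], [0.934, -0.357, 0.0], [-0.0, -0.0, -1.0]]
force: [0.2, 0.0, -0.5]
opening: 0.344
grasp_force: 0.0
time_s: 35.6
position: [0.5179, -0.1148, 0.1813]
tcp_rot: [[0.357, 0.934, -0.003], [0.934, -0.357, 0.001], [0.0, -0.003, -1.0]]
force: [-0.4, 0.4, -0.7]
opening: 0.351
grasp_force: 0.0
time_s: 36.27
position: [0.4789, 0.1057, 0.2116]
tcp_rot: [[0.354, 0.935, 0.001], [0.935, -0.354, -0.0], [0.0, 0.002, -1.0]]
force: [-0.8, -1.0, 0.1]
opening: 0.351
grasp_force: 0.0
((552.8851318359375, -120.9397964477539), (150.7672576904297, 77.61681365966797), 89.3148422241211) 676
```

View pics/c4.png

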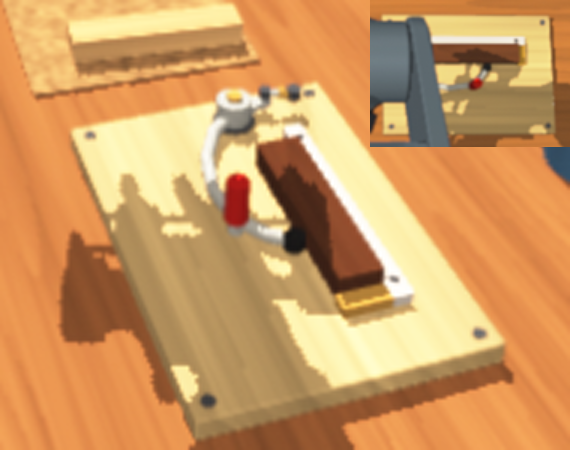

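The picture shows the pad at (293,240) pressing the blank's near side. The blank is flush with the fence and on the stop, and the gripper is clear. I'm handing in.

```bash
python3 -c "
from rig import bot
print(bot.hand_in())"
```

```text
the job is handed in; nothing more can be done
None
```

The rosewood blank sits in the corner against the fence and the brass stop, the arm was brought forward under control so its pad clamps it, and the job was handed in at about 36 s; the hand-in returned no verdict.

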